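# Dock the bench multimeter and click its dial to the sixth mark

## Task

Lay the multimeter face up in its bench holder, either way round, fully down between the four corner walls. Then, with the meter left lying there, turn its dial clockwise, counting the clicks, until the pointer rests at the sixth mark after the round off dot, without ever going on to the seventh. Leave the mouse, the solder spool and the white jar where they are.

Things in the scene. Friction and masses are not known exactly. Their poses are not given: they have to be found in the camera images.
- meter_center (a point): Centre of the loose grey multimeter, lying face up: case 150 mm long (x, to the display end), 64 mm wide (y, may be gripped across), 36 mm thick (this point is 18 mm above its underside; z out of the face), about 0.5 kg. The dial's axis is 28 mm from this point towards -x; with its dial the meter is 66 mm high.
- dial_grip (a point): Centre of the dial's grey upright grip bar, on the dial's axis: 36 mm long (x, on the pointer's side), 13 mm thick (y), 24 mm high, standing on the dial's 52 mm disc, whose top is 6 mm above the meter's face. The bar is worn loose on the disc: it turns nearly freely by some unknown play, less than one click (0.52 rad) either side of the pointer, before it drives the disc, and may lie anywhere in that play.
- pointer (a point): Tip of the white pointer line on the disc, 25 mm from the dial's axis; x points outward. 9 clicks 30 degrees apart, stops at both ends: off (round dot, fully anticlockwise from above, 150 degrees anticlockwise of the meter's x), then marks 1 to 8 clockwise. Starts at off to mark 2. Up to 0.12 N m at each crest, then it snaps on to the next click, running ahead of the bar in its play.
- mark6 (a point): Point fixed in the meter, on the circle of the pointer's tip, where the tip rests at the sixth mark (30 degrees clockwise from the meter's x axis).
- mark7 (a point): The same for the seventh mark (60 degrees clockwise from the meter's x axis), where the pointer must never come.
- holder_seat (a point): Where the meter's centre lies when home in the fixed holder, 24 mm above the bench (holder floor: 6 mm). x along its length. Four black corner walls, 22 mm above the bench, leave 158 x 70 mm between them for the meter and keep it from turning with the dial; the middle 100 mm of both long sides is open for fingers and the floor there 56 mm wide. Outer size 182 x 90 mm.
- mouse: Black computer mouse, 105 x 58 x 33 mm, origin under its centre. Bystander, loose.
- spool: Metal solder spool standing on end, 60 mm across, 50 mm high, origin under its centre. Bystander, loose.
- flux_jar: White jar with a black cap, 56 mm across, 65 mm high, origin under its centre. Bystander, loose.
Mind the look-alikes: they are no part of the job. Of the things like the part that bears holder_seat, leave any that is orange; of the rest the smaller one is meant.

How it is judged:
By the outcome, as a careful person would: the job done as asked, in the order asked, and still so for the second after the job is handed in, with the robot touching nothing.
It also fails if it takes over 72 s, if anything falls off the work surface, if the arm or the gripper's body presses on something with over 40 N, if the wrist force passes 120 N, or if a joint passes its speed limit or range.

## Robot

A 6-joint arm with a two-finger parallel gripper is mounted at the origin on the work surface. World frame = base frame: x ahead of the robot, y to its left, z up, the work surface at z = 0. Lengths are in m, angles in rad, forces in N, time in s.
With the tool pointing down it reaches from about 0.35 to 0.775 m from the base axis. Payload 5.5 kg.
Tool frame: the origin (TCP) lies at the very end of the fingers, on their centre line; the grasp point (between the pads) lies 19 mm behind it (bot.grip_point_offset is the distance from the TCP to the grasp point, in m); z points along the fingers, y is the line along which they close (so a half turn about z gives the same grasp; the last joint's range is limited). The gripper opens to 85 mm and grips with 20 to 120 N. Pads are 22 mm wide; open, the fingers measure 114 mm over their backs; the gripper's body (76 mm by 85 mm) begins 54 mm behind the grasp point. The pads swing forward as they close: fully open they stand 13 mm farther back than shut.
Start: joints at [1.193, 0.313, 0.046, 1.304, 0, 1.431], TCP at [0.135, 0.559, 0.231] pointing down, gripper open.
Joint ranges: [-2.76, 2.76], [-0.86, 1.69], [-1.03, 1.26], [-2.2, 2.34], [-1.47, 1.5], [-3.14, 3.14]. Speed limits (rad/s): [2.57, 2.57, 3.14, 3.14, 3.14, 3.14].

## Interface

Orientations are given as [roll, pitch, yaw] about the fixed x, y, z axes, in that order (R = Rz(yaw) Ry(pitch) Rx(roll)).
In Python, from rig import bot gives the robot as it stands. The module is installed in compiled form; this text tells all that it offers.
- The arm moves only by the tool servo_tool, never from a script. Its argument "motion" is a list of rows, each a list of 4 numbers: the shift along the tool's x, y, z each as a share of 75 cm, from -1 to 1, then the turn about the tool's z as a share of 90 degrees, from -1 to 1. In form: [[dx, dy, dz, twist], ...]. A call has 1 to 20 rows; each row shifts and turns the commanded pose from where the row before left it, along the tool's axes as they then stand; what a row does not reach is not made up. A row lasts 1/12 s, in which the tool goes at most 41.7 mm and 7.16 degrees, less where a joint would pass 70% of its speed; a pose out of reach is approached as far as the arm can. A call with a number of a shift or a turn outside -1 to 1 is refused whole. A call with a gripper value outside its range is refused whole. "fingers" is the closure in counts, from 0 (fully open) to 255 (shut), set as the call begins (left out, the last holds). The fingers move at their own pace and stop on an object; "squeeze" is the grip in N (left out, the last holds). Time passes only in rows, so rows that do not move let the fingers close. It gives the time, the measured TCP pose, the force, the opening and the grip force at its end, in the units of the state.
- bot.state(): the state, without advancing time (a new reading comes with each control period).
- bot.read_camera(name): name is "side" or "top"; returns a dict with "image" (400x640x3 uint8, red, green, blue), "intrinsics" (3x3 intrinsics, pixels), "rvec" (rotation vector, rad) and "tvec" (3), from world to camera coordinates, as OpenCV has them. Camera axes: x right, y down, z forward; pixel columns grow to the right and rows downward; lengths in m; the calibration is good to about 2 mm. A picture is of the moment at which its call begins. There is no depth.
- bot.job_done(): hands the job in; it is judged then, once.
The state is a dict: "clock": time; "joint_positions": joint angles; "joint_vel": joint speeds; "joint_torque": joint torques, N m; "tool_pos": TCP position; "eef_rot": TCP orientation; "ft_force": force on the tool from outside, world axes, zero at the start; "wrist_torque": the same for the moment, N m; "opening": finger opening in m; "grip_force": force on a finger pad.
Only numpy, scipy, OpenCV 4.12 (cv2) and the standard library are available. Lean on these libraries where they do the work, as an engineer would, in place of code of your own. Each camera call takes 0.05 s, during which the arm holds its last target. There are 200 camera calls.

## Working session

There is one attempt and no reset: what is moved stays moved. The work goes in short steps, Python scripts to look and compute and a tool call to move; the robot and the scene stay as the last step left them, time stands still between calls to the robot, and variables do not carry over. Pictures are saved under pics/ and viewed, at most 10 in all, crops included, and the job is handed in when it is done.

Besides the shell and the picture viewer there is one more tool, called as name(argument=value, ...), one argument or row to a line, values as JSON. servo_tool: Moves the arm, as the interface text tells. Shift numbers are shares of 75 cm and turn numbers shares of 90 degrees, none past 1 either way. Its arguments: {"type":"object","properties":{"motion":{"type":"array"},"fingers":{"type":"number"},"squeeze":{"type":"number"}},"required":["motion"]}

```bash
mkdir -p pics; cat > h.py <<'E'
import numpy as np, cv2
from rig import bot
def cam(n):
    c=bot.read_camera(n); return c
def save(c,f,crop=None,s=1):
    im=c["image"][:,:,::-1]
    if crop: x0,y0,x1,y1=crop; im=im[y0:y1,x0:x1]
    cv2.imwrite("pics/"+f,cv2.resize(im,None,fx=s,fy=s,interpolation=cv2.INTER_CUBIC))
def ray(c,px,z):
    R=cv2.Rodrigues(np.array(c["rvec"],float))[0];t=np.array(c["tvec"],float).reshape(3)
    o=-R.T@t; d=R.T@np.linalg.solve(np.array(c["intrinsics"]),np.array([px[0],px[1],1.]))
    return o+d*(z-o[2])/d[2]
def proj(c,P):
    return cv2.projectPoints(np.array(P,float).reshape(-1,1,3),np.array(c["rvec"],float),np.array(c["tvec"],float),np.array(c["intrinsics"],float),None)[0].reshape(-1,2)
E
python3 - <<'E'
from h import *
a=cam("top");b=cam("side")
save(a,"top.png",s=1.25);save(b,"side.png",s=1.25)
for c in(a,b):
    R=cv2.Rodrigues(np.array(c["rvec"],float))[0];print(-R.T@np.array(c["tvec"]).reshape(3),c["intrinsics"])
s=bot.state();print(s)
E
```

```text
[ 0.30871889 -0.00965588  1.01073521] [[407.1230191    0.         319.2229903 ]
 [  0.         407.1230191  199.97216683]
 [  0.           0.           1.        ]]
[ 0.06915223 -0.83386206  0.73174504] [[462.75697675   0.         320.54519585]
 [  0.         462.75697675 204.0661786 ]
 [  0.           0.           1.        ]]
{'clock': 0.1, 'joint_positions': array([ 1.19339215e+00,  3.13952024e-01,  4.50598977e-02,  1.30360016e+00,
       -1.43550056e-05,  1.43119472e+00]), 'joint_vel': array([-1.07817606e-03, -3.04454663e-03,  3.46676534e-03, -3.78684341e-04,
       -1.13054075e-03, -1.02707003e-05]), 'joint_torque': array([ 3.22982800e-03, -4.81723595e+01,  2.99245566e+01,  1.27294759e-02,
       -1.45235108e-04, -5.35006279e-06]), 'tool_pos': array([0.13529028, 0.55837187, 0.23046947]), 'eef_rot': array([-3.13991120e+00, -2.21774500e-04,  2.90378991e+00]), 'ft_force': array([ 1.05501742,  0.12734293, -0.40186114]), 'wrist_torque': array([ 0.02115655, -0.02410186,  0.0149851 ]), 'grip_force': 0.0, 'opening': 0.0853433906892852}
```

View pics/top.png

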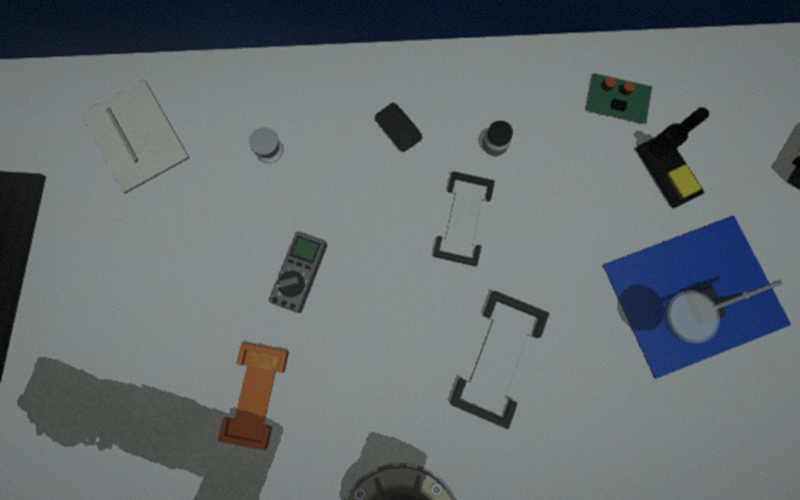

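View pics/side.png

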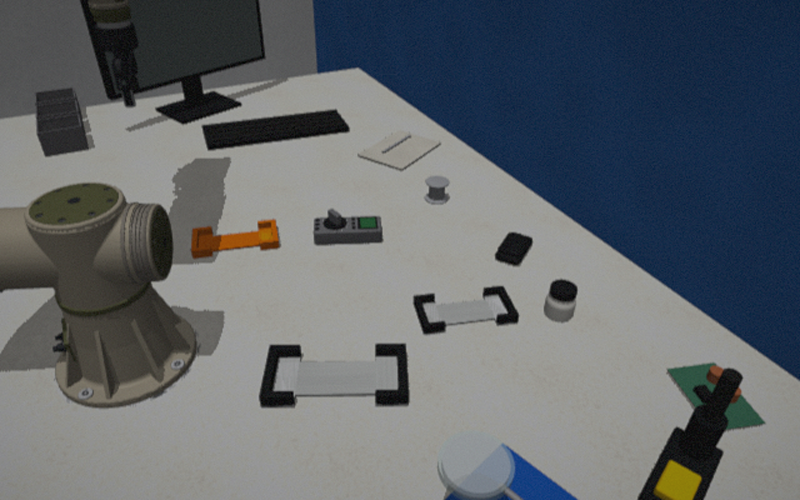

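Candidates for the holder in top.png: orange at (253,395), which is excluded; a large black one at (500,358); and a small black one at (464,218). The small black one fits. The meter is at (298,272). Next is one enlarged crop to confirm this and measure both.

```bash
python3 - <<'E'
from h import *
a=cam("top"); im=a["image"][:,:,::-1]
p=im[180:255,205:270]; q=im[130:220,340:405]
p=cv2.resize(p,(390,450),interpolation=cv2.INTER_CUBIC); q=cv2.resize(q,(390,540),interpolation=cv2.INTER_CUBIC)
o=np.zeros((540,790,3),np.uint8); o[:450,:390]=p;o[:,400:]=q
o=cv2.convertScaleAbs(o,alpha=1.6)
cv2.imwrite("pics/c1.png",o)
E
```

```text
(no output)
```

View pics/c1.png

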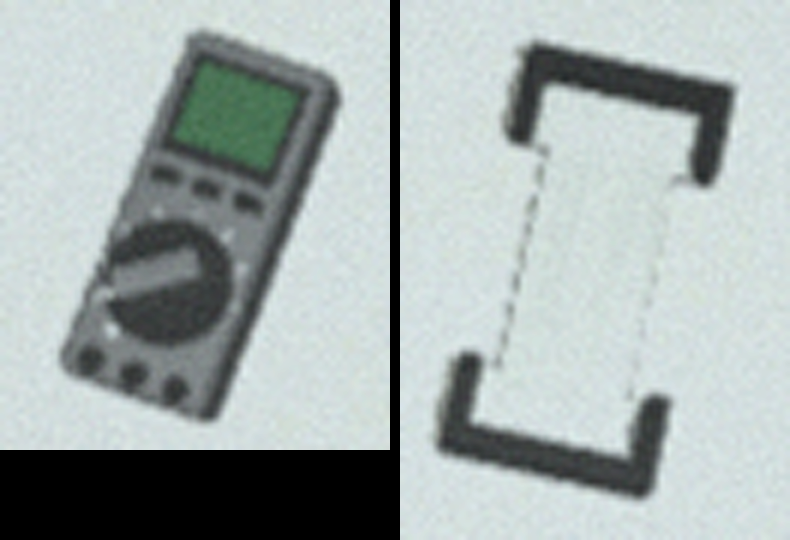

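```bash
python3 - <<'E'
from h import *
a=cam("top")
M=[(x/6+205-.4,y/6+180-.4) for x,y in[(188,30),(326,72),(206,418),(62,368)]]
H=[((x-400)/6+340-.4,y/6+130-.4) for x,y in[(527,42),(735,88),(650,498),(440,450)]]
def fit(px,z,L,W):
    P=np.array([ray(a,p,z)[:2] for p in px])
    T=np.array([[L,W],[L,-W],[-L,-W],[-L,W]])/2
    c=P.mean(0);Q=P-c
    th=np.arctan2((T[:,0]*Q[:,1]-T[:,1]*Q[:,0]).sum(),(T*Q).sum())
    R=np.array([[np.cos(th),-np.sin(th)],[np.sin(th),np.cos(th)]])
    print(c,th,np.degrees(th),"resid mm",1000*(Q-T@R.T).round(4).tolist() if 0 else (1000*(Q-T@R.T)).round(1).tolist())
fit(M,.036,.15,.064);fit(H,.022,.182,.090)
for p in [(320,30),]: pass
for n,p in dict(mouse=(398,127),spool=(265,145),jar=(497,140)).items(): print(n,ray(a,(p[0]/1.25,p[1]/1.25),0.02))
E
```

```text
[0.48483106 0.17391249] -0.3610343141420552 -20.685742459740094 resid mm [[-2.4, -1.2], [-0.6, 2.6], [1.2, 0.8], [1.7, -2.1]]
[ 0.57677889 -0.1608582 ] -0.28219886189660087 -16.16880377007041 resid mm [[0.4, 0.3], [0.0, -0.3], [-0.1, 0.8], [-0.4, -0.8]]
mouse [ 0.78058486 -0.03949799  0.02      ]
spool [0.75515293 0.23861932 0.02      ]
jar [ 0.74035248 -0.24422185  0.02      ]
```

```bash
cat >> h.py <<'E'
def go(x,y,z,yaw,n,s=None):
    "per-row shares for a straight move without twist, then twist share total"
    s=s or bot.state(); p=s["tool_pos"];c=s["eef_rot"][2]
    d=np.array([x,y,z])-p
    tx=np.array([np.cos(c),np.sin(c)]);ty=np.array([np.sin(c),-np.cos(c)])
    print("row",[round(v/.75/n,5) for v in(d[:2]@tx,d[:2]@ty,-d[2])],"twist total share",round(-((np.degrees(c)*-1+yaw+180)%360-180)/90,4))
E
python3 -c "
from h import *
go(.485,.174,.20,159.3,16)"
```

```text
row [np.float64(-0.03587), np.float64(-0.02428), np.float64(0.00256)] twist total share 0.0787
```

servo_tool(
  motion=[
    [-0.0359, -0.0243, 0.0026, 0],
    [-0.0359, -0.0243, 0.0026, 0],
    [-0.0359, -0.0243, 0.0026, 0],
    [-0.0359, -0.0243, 0.0026, 0],
    [-0.0359, -0.0243, 0.0026, 0],
    [-0.0359, -0.0243, 0.0026, 0],
    [-0.0359, -0.0243, 0.0026, 0],
    [-0.0359, -0.0243, 0.0026, 0],
    [-0.0359, -0.0243, 0.0026, 0],
    [-0.0359, -0.0243, 0.0026, 0],
    [-0.0359, -0.0243, 0.0026, 0],
    [-0.0359, -0.0243, 0.0026, 0],
    [-0.0359, -0.0243, 0.0026, 0],
    [-0.0359, -0.0243, 0.0026, 0],
    [-0.0359, -0.0243, 0.0026, 0],
    [-0.0359, -0.0243, 0.0026, 0],
    [0, 0, 0, 0.0787],
    [0, 0, 0, 0],
  ],
  fingers=0,
  squeeze=60,
)

```text
clock: 1.7
tool_pos: [0.4863, 0.1724, 0.1995]
eef_rot: [-3.141, -0.001, 2.774]
ft_force: [-0.9, -0.8, -0.3]
opening: 0.0857
grip_force: 0.0
```

```bash
python3 - <<'E'
from h import *
c=cam("side");a=cam("top")
im=c["image"][:,:,::-1][90:240,190:390]; im=cv2.resize(im,None,fx=3.5,fy=3.5,interpolation=cv2.INTER_CUBIC)
cv2.imwrite("pics/s2.png",cv2.convertScaleAbs(im,alpha=1.6))
go(.485,.174,.003,159.3,10)
print(bot.state()["eef_rot"])
E
```

```text
row [np.float64(1e-05), np.float64(1e-05), np.float64(0.02624)] twist total share 0.0014
[-3.14136805e+00 -1.02806592e-03  2.78256920e+00]
```

View pics/s2.png

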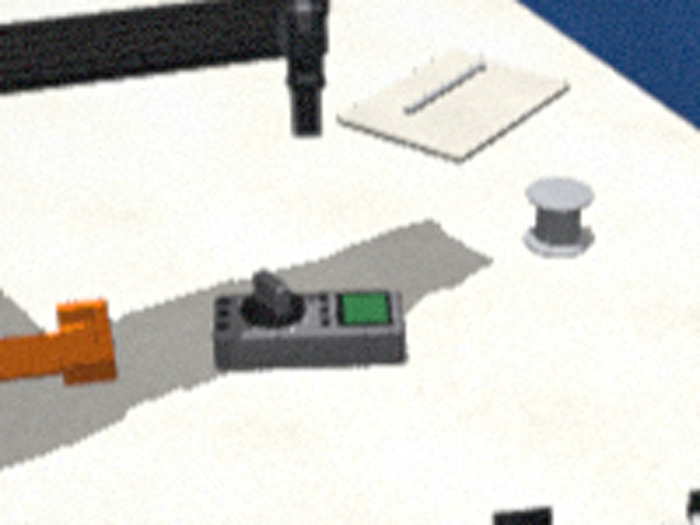

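The side view shows the meter upright. Its near bottom corners are at about (217,366) and (403,363) and the gripper is above. I'll cross-check the fit against these pixels.

```bash
python3 - <<'E'
from h import *
c=cam("side")
th=np.radians(-20.7)
for nm,ctr in(("fit",(.4848,.1739)),):
    for lx,ly,z in((-.075,-.032,0),(.075,-.032,0),(-.075,-.032,.036),(.075,-.032,.036),(.075,.032,.036),(-.075,.032,.036)):
        P=[ctr[0]+lx*np.cos(th)-ly*np.sin(th),ctr[1]+lx*np.sin(th)+ly*np.cos(th),z]
        print((lx,ly,z),((proj(c,P)[0]-[190,90])*3.5).round(0))
E
```

```text
(-0.075, -0.032, 0) [216. 374.]
(0.075, -0.032, 0) [406. 364.]
(-0.075, -0.032, 0.036) [213. 336.]
(0.075, -0.032, 0.036) [406. 326.]
(0.075, 0.032, 0.036) [398. 283.]
(-0.075, 0.032, 0.036) [213. 292.]
```

servo_tool(
  motion=[
    [0, 0, 0.0262, 0],
    [0, 0, 0.0262, 0],
    [0, 0, 0.0262, 0],
    [0, 0, 0.0262, 0],
    [0, 0, 0.0262, 0],
  ],
)

```text
clock: 2.27
tool_pos: [0.4847, 0.1751, 0.1014]
eef_rot: [3.141, 0.0, 2.785]
ft_force: [-0.7, 0.0, 0.3]
opening: 0.0852
grip_force: 0.0
```

```bash
python3 - <<'E'
from h import *
c=cam("side")
im=c["image"][:,:,::-1][150:210,240:320]; im=cv2.resize(im,None,fx=9,fy=9,interpolation=cv2.INTER_CUBIC)
cv2.imwrite("pics/s3.png",cv2.convertScaleAbs(im,alpha=1.6))
E
```

```text
(no output)
```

View pics/s3.png

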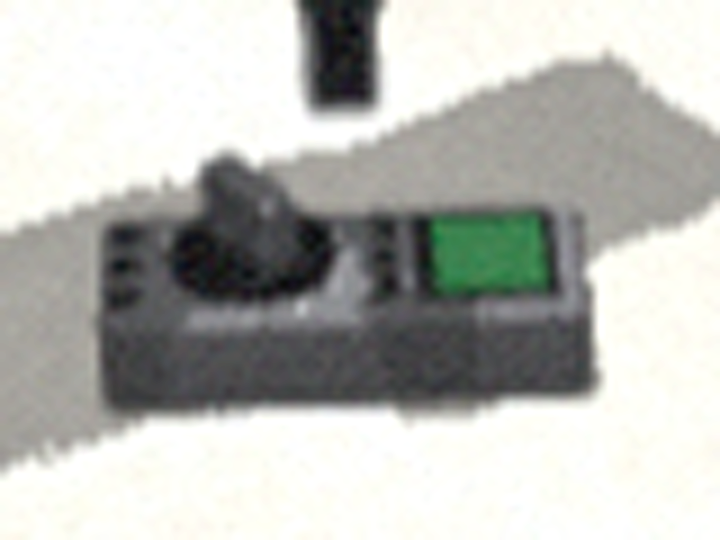

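servo_tool(
  motion=[
    [0, 0, 0.026, 0.016],
    [0, 0, 0.026, 0],
    [0, 0, 0.026, 0],
    [0, 0, 0.0262, 0],
    [0, 0, 0.0262, 0],
    [0, 0, 0, 0],
  ],
)

```text
clock: 2.82
tool_pos: [0.4824, 0.1744, 0.0015]
eef_rot: [-3.139, -0.005, 2.758]
ft_force: [0.3, 0.7, -0.9]
opening: 0.0851
grip_force: 0.0
```

servo_tool(
  motion=[
    [0, 0, 0, 0],
    [0, 0, 0, 0],
    [0, 0, 0, 0],
    [0, 0, 0, 0],
    [0, 0, 0, 0],
    [0, 0, 0, 0],
    [0, 0, 0, 0],
    [0, 0, 0, 0],
  ],
  fingers=255,
  squeeze=60,
)

```text
clock: 3.48
tool_pos: [0.4863, 0.1745, 0.0057]
eef_rot: [3.14, 0.002, 2.756]
ft_force: [-2.4, 1.0, 5.7]
opening: 0.0631
grip_force: 68.6
```

servo_tool(
  motion=[
    [0, 0, -0.01, 0],
    [0, 0, -0.02, 0],
    [0, 0, -0.03, 0],
    [0, 0, -0.035, 0],
    [0, 0, -0.035, 0],
    [0, 0, -0.02, 0],
    [0, 0, -0.01, 0],
    [0, 0, 0, 0],
  ],
)

```text
clock: 4.15
tool_pos: [0.4865, 0.1742, 0.126]
eef_rot: [3.14, 0.003, 2.755]
ft_force: [0.2, -0.0, -4.7]
opening: 0.0629
grip_force: 67.8
```

```bash
python3 - <<'E'
from h import *
c=cam("side");a=cam("top")
go(.5768,-.1609,.12,163.8,14)
A=cv2.resize(a["image"][:,:,::-1][160:270,190:300],None,fx=4,fy=4,interpolation=cv2.INTER_CUBIC)
B=cv2.resize(c["image"][:,:,::-1][110:220,240:330],(360,440),interpolation=cv2.INTER_CUBIC)
cv2.imwrite("pics/l4.png",cv2.convertScaleAbs(np.hstack([A,B]),alpha=1.6))
s=bot.state();print(s["tool_pos"],s["eef_rot"],s["opening"])
E
```

```text
row [np.float64(-0.02013), np.float64(-0.02622), np.float64(0.00032)] twist total share -0.0661
[0.48487385 0.17382889 0.12336193] [-3.14111007e+00 -8.89959596e-04  2.75494411e+00] 0.06297561976284935
```

View pics/l4.png

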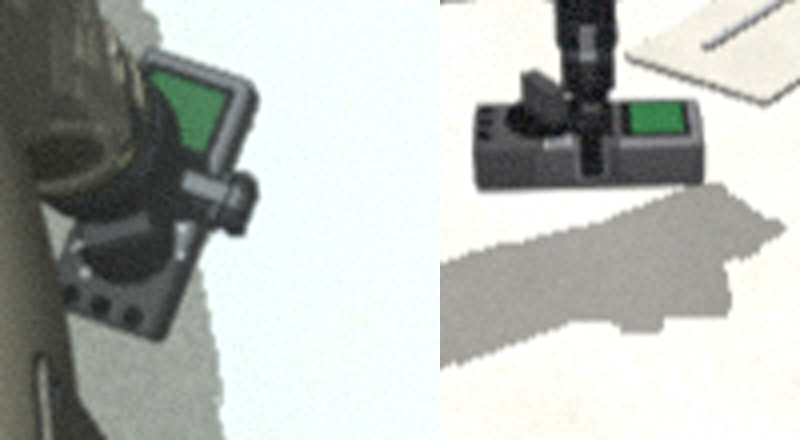

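```bash
python3 - <<'E'
from h import *
c=cam("side");s=bot.state()
y=s["eef_rot"][2]-np.pi; u=np.array([np.cos(y),np.sin(y)]);v=np.array([-u[1],u[0]])
for p in((249.25-.4,157-.4),(305.5-.4,155.75-.4)):
    d=ray(c,p,.119)[:2]-s["tool_pos"][:2]; print(d@u,d@v)
a=cam("top")
for p in((190+250/4-.4,160+78/4-.4),(190+160/4-.4,160+337/4-.4)):
    d=ray(a,p,.155)[:2]-s["tool_pos"][:2]; print("top",d@u,d@v)
E
```

```text
-0.07384383988205305 -0.019658882884812406
0.07390261173545114 -0.021790147585349993
top 0.07535912025783185 -0.029163665397127114
top -0.07121691388970969 -0.034647133854645906
```

servo_tool(
  motion=[
    [-0.01, -0.013, 0, 0],
    [-0.02, -0.026, 0, 0],
    [-0.0201, -0.0262, 0, 0],
    [-0.0201, -0.0262, 0, 0],
    [-0.0201, -0.0262, 0, 0],
    [-0.0201, -0.0262, 0, 0],
    [-0.0201, -0.0262, 0, 0],
    [-0.0201, -0.0262, 0, 0],
    [-0.0201, -0.0262, 0, 0],
    [-0.0201, -0.0262, 0, 0],
    [-0.0201, -0.0262, 0, 0],
    [-0.0201, -0.0262, 0, 0],
    [-0.0201, -0.0262, 0, 0],
    [-0.0201, -0.0262, 0, 0],
    [-0.01, -0.013, 0, 0],
    [0, 0, 0, -0.033],
    [0, 0, 0, -0.033],
    [0, 0, 0, 0],
  ],
)

```text
clock: 5.85
tool_pos: [0.5763, -0.1605, 0.1227]
eef_rot: [3.141, -0.003, 2.859]
ft_force: [-0.3, 0.7, -4.9]
opening: 0.0631
grip_force: 67.6
```

servo_tool(
  motion=[
    [0, 0, 0.01, 0],
    [0, 0, 0.024, 0],
    [0, 0, 0.028, 0],
    [0, 0, 0.028, 0],
    [0, 0, 0.016, 0],
    [0, 0, 0.008, 0],
    [0, 0, 0, 0],
    [0, 0, 0, 0],
  ],
)

```text
clock: 6.52
tool_pos: [0.5771, -0.1598, 0.0383]
eef_rot: [3.141, -0.001, 2.859]
ft_force: [-1.2, -0.5, -4.1]
opening: 0.0626
grip_force: 67.5
```

```bash
python3 - <<'E'
from h import *
c=cam("side");a=cam("top")
go(.5768,-.1609,.012,163.8,1)
A=cv2.resize(a["image"][:,:,::-1][120:230,330:420],None,fx=4,fy=4,interpolation=cv2.INTER_CUBIC)
B=cv2.resize(c["image"][:,:,::-1][190:300,310:420],None,fx=4,fy=4,interpolation=cv2.INTER_CUBIC)
cv2.imwrite("pics/h5.png",cv2.convertScaleAbs(np.hstack([A,B]),alpha=1.6))
E
```

```text
row [np.float64(0.00144), np.float64(-0.00123), np.float64(0.03678)] twist total share -0.0001
```

View pics/h5.png

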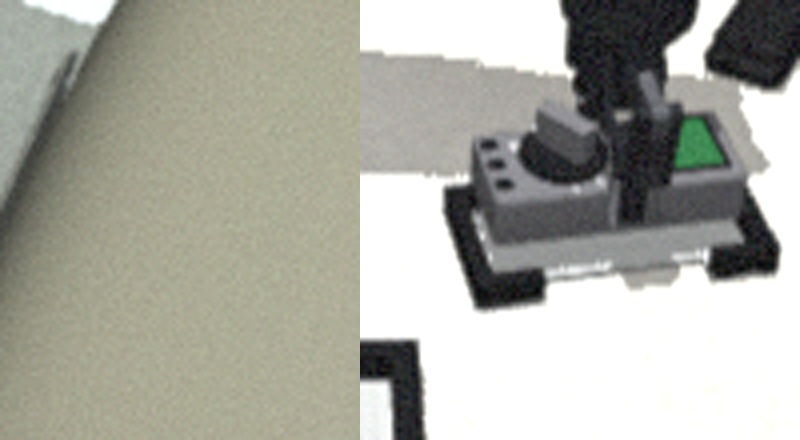

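The side view shows the meter hovering squarely over the small black holder. The case ends are at about x = 475 and 745, between the corner walls. I'll lower it gently.

servo_tool(
  motion=[
    [0, 0, 0.008, 0],
    [0, 0, 0.008, 0],
    [0, 0, 0.007, 0],
    [0, 0, 0.005, 0],
    [0, 0, 0.003, 0],
    [0, 0, 0.002, 0],
    [0, 0, 0, 0],
    [0, 0, 0, 0],
  ],
)

```text
clock: 7.28
tool_pos: [0.5771, -0.16, 0.0137]
eef_rot: [3.141, -0.0, 2.859]
ft_force: [-0.6, -1.1, -6.2]
opening: 0.0635
grip_force: 67.6
```

servo_tool(
  motion=[
    [0, 0, 0.001, 0],
    [0, 0, 0.001, 0],
    [0, 0, 0.001, 0],
    [0, 0, 0, 0],
    [0, 0, 0, 0],
  ],
)

```text
clock: 7.7
tool_pos: [0.5774, -0.1601, 0.0118]
eef_rot: [3.142, 0.0, 2.859]
ft_force: [-0.3, 0.6, -3.0]
opening: 0.0629
grip_force: 67.8
```

servo_tool(
  motion=[
    [0, 0, 0, 0],
    [0, 0, 0, 0],
    [0, 0, 0, 0],
    [0, 0, 0, 0],
    [0, 0, 0, 0],
    [0, 0, -0.02, 0],
    [0, 0, -0.03, 0],
    [0, 0, -0.04, 0],
    [0, 0, -0.04, 0],
    [0, 0, -0.04, 0],
    [0, 0.04, -0.01, 0],
    [0, 0.05, 0, 0],
    [0, 0.05, 0, 0],
    [0, 0.05, 0, 0],
    [0, 0.05, 0, 0],
    [0, 0.04, 0, 0],
    [0, 0, 0, 0],
  ],
  fingers=0,
  squeeze=25,
)

```text
clock: 9.12
tool_pos: [0.6368, 0.0471, 0.1466]
eef_rot: [3.139, 0.001, 2.865]
ft_force: [0.1, -0.8, 0.2]
opening: 0.0856
grip_force: 0.0
```

```bash
python3 - <<'E'
from h import *
c=cam("side");a=cam("top")
A=cv2.resize(a["image"][:,:,::-1][130:218,336:406],None,fx=6,fy=6,interpolation=cv2.INTER_CUBIC)
B=cv2.resize(c["image"][:,:,::-1][195:283,324:416],None,fx=4,fy=6,interpolation=cv2.INTER_CUBIC)
cv2.imwrite("pics/d6.png",cv2.convertScaleAbs(np.hstack([A,B]),alpha=1.7))
E
```

```text
(no output)
```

View pics/d6.png

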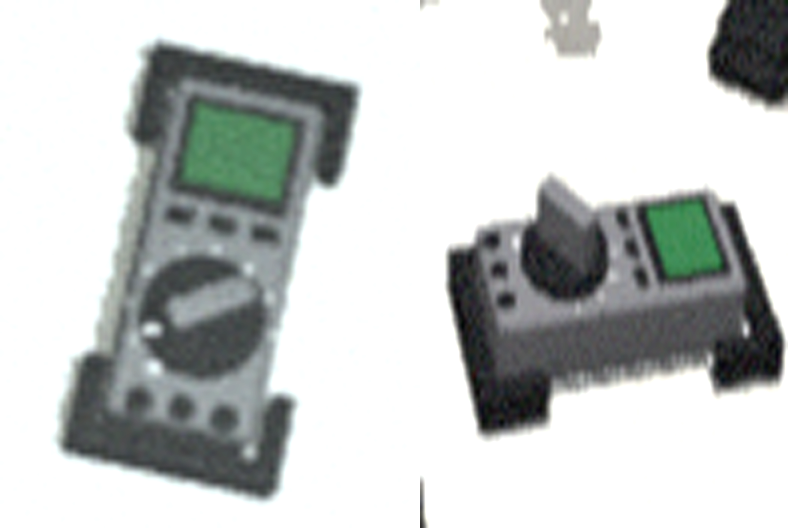

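The meter is seated between the four walls. The pointer tip is at (150,330) and the off dot at (152,367), with the disc centre near (203,318), so the pointer is at mark 1. The bar runs from about (170,314) to (252,288).

```bash
python3 - <<'E'
from h import *
a=cam("top")
f=lambda x,y,z: ray(a,(336+x/6-.4,130+y/6-.4),z)
D=f(203,318,.048);P=f(150,330,.048);O=f(152,367,.042);b1=f(171,315,.072);b2=f(252,288,.072)
for n,v in(("ptr",P-D),("off",O-D),("bar",b1-b2)): print(n,np.degrees(np.arctan2(v[1],v[0])),np.hypot(*v[:2]))
print("disc",D,"barmid",(b1+b2)/2)
th=np.radians(-16.17);print("expected",np.array([.5768,-.1609])-.028*np.array([np.cos(th),np.sin(th)]))
s=bot.state(); print(s["joint_positions"],s["eef_rot"])
go(.549,-.1525,.146,0,10)
E
```

```text
ptr 99.91989273424565 0.022260056200000104
off 129.70081876255605 0.028029190050671532
bar 105.68475713501797 0.03434042754048405
disc [ 0.54799647 -0.15117208  0.048     ] barmid [ 0.54859211 -0.15159047  0.072     ]
expected [ 0.54990769 -0.15310233]
[-6.01998374e-02  4.67143563e-01  6.51758494e-02  1.16916123e+00
 -4.16340385e-04  2.21772570e-01] [-3.14111335e+00 -2.32889533e-04  2.85962026e+00]
row [np.float64(0.00389), np.float64(-0.02809), np.float64(5e-05)] twist total share 1.8205
```

servo_tool(
  motion=[
    [0.0039, -0.0281, 0, 0],
    [0.0039, -0.0281, 0, 0],
    [0.0039, -0.0281, 0, 0],
    [0.0039, -0.0281, 0, 0],
    [0.0039, -0.0281, 0, 0],
    [0.0039, -0.0281, 0, 0],
    [0.0039, -0.0281, 0, 0],
    [0.0039, -0.0281, 0, 0],
    [0.0039, -0.0281, 0, 0],
    [0.0039, -0.0281, 0, 0],
    [0, 0, 0, -0.07],
    [0, 0, 0, -0.07],
    [0, 0, 0, -0.07],
    [0, 0, 0, -0.07],
    [0, 0, 0, -0.07],
    [0, 0, 0, -0.07],
    [0, 0, 0, -0.07],
    [0, 0, 0, -0.07],
    [0, 0, 0, -0.07],
    [0, 0, 0, -0.07],
  ],
)

```text
clock: 10.93
tool_pos: [0.548, -0.1543, 0.1467]
eef_rot: [-3.142, -0.0, -2.322]
ft_force: [-0.2, -0.2, 0.4]
opening: 0.0853
grip_force: 0.0
```

servo_tool(
  motion=[
    [0, 0, 0, -0.07],
    [0, 0, 0, -0.07],
    [0, 0, 0, -0.07],
    [0, 0, 0, -0.07],
    [0, 0, 0, -0.07],
    [0, 0, 0, -0.07],
    [0, 0, 0, -0.07],
    [0, 0, 0, -0.07],
    [0, 0, 0, -0.07],
    [0, 0, 0, -0.024],
    [0, 0, 0, 0],
    [0, 0, 0, 0],
  ],
)

```text
clock: 11.93
tool_pos: [0.5482, -0.1538, 0.1466]
eef_rot: [3.142, -0.0, -1.301]
ft_force: [0.2, 0.4, 0.2]
opening: 0.085
grip_force: 0.0
```

```bash
python3 - <<'E'
from h import *
s=bot.state();print(s["tool_pos"],s["eef_rot"],s["joint_positions"],s["wrist_torque"])
go(.549,-.152,.054,-74.3,6,s)
E
```

```text
[ 0.54821248 -0.15384277  0.14663139] [ 3.14151519e+00 -4.25502364e-05 -1.30111740e+00] [-4.14513377e-01  3.40279963e-01 -1.26525979e-01  1.10402352e+00
 -8.19351904e-05 -2.25498863e+00] [ 0.07199053 -0.01499097  0.0303528 ]
row [np.float64(-0.00035), np.float64(-0.00028), np.float64(0.02058)] twist total share -0.0028
```

servo_tool(
  motion=[
    [-0.0004, -0.0003, 0.02, 0],
    [-0.0004, -0.0003, 0.025, 0],
    [-0.0004, -0.0003, 0.03, 0],
    [-0.0004, -0.0003, 0.025, 0],
    [-0.0004, -0.0003, 0.015, 0],
    [0, 0, 0.0085, 0],
    [0, 0, 0, 0],
  ],
)

```text
clock: 12.52
tool_pos: [0.5482, -0.1509, 0.0524]
eef_rot: [3.139, 0.002, -1.299]
ft_force: [-0.5, -0.5, 0.1]
opening: 0.0852
grip_force: 0.0
```

servo_tool(
  motion=[
    [0, 0, 0, 0],
    [0, 0, 0, 0],
    [0, 0, 0, 0],
    [0, 0, 0, 0],
    [0, 0, 0, 0],
    [0, 0, 0, 0],
    [0, 0, 0, 0],
    [0, 0, 0, 0],
    [0, 0, 0, 0],
    [0, 0, 0, 0],
    [0, 0, 0, 0],
    [0, 0, 0, 0],
    [0, 0, 0, 0],
    [0, 0, 0, 0],
  ],
  fingers=255,
  squeeze=25,
)

```text
clock: 13.68
tool_pos: [0.5496, -0.1509, 0.0544]
eef_rot: [-3.141, -0.0, -1.298]
ft_force: [-1.0, 0.6, 5.8]
opening: 0.0122
grip_force: 28.2
```

```bash
cat > t.py <<'E'
from h import *
s=bot.state();y=np.degrees(s["eef_rot"][2]);print("t %.2f yaw %.1f rel-bar(cw from x) %.1f j6 %.1f Tz %.3f j6tq %.3f"%(s["clock"],y,-(y+16.2),np.degrees(s["joint_positions"][5]),s["wrist_torque"][2],s["joint_torque"][5]),s["tool_pos"].round(4),s["ft_force"].round(1),s["opening"].round(4))
E
python3 t.py
```

```text
Traceback (most recent call last):
  File "t.py", line 2, in <module>
    s=bot.state();y=np.degrees(s["eef_rot"][2]);print("t %.2f yaw %.1f rel-bar(cw from x) %.1f j6 %.1f Tz %.3f j6tq %.3f"%(s["clock"],y,-(y+16.2),np.degrees(s["joint_positions"][5]),s["wrist_torque"][2],s["joint_torque"][5]),s["tool_pos"].round(4),s["ft_force"].round(1),s["opening"].round(4))
                                                                                                                                                                                                                                                                               ^^^^^^^^^^^^^^^^^^
AttributeError: 'float' object has no attribute 'round'
```

servo_tool(
  motion=[
    [0, 0, 0, 0],
    [0, 0, 0, 0],
    [0, 0, -0.003, 0],
    [0, 0, 0, 0],
  ],
  fingers=190,
)

```text
clock: 14.02
tool_pos: [0.5497, -0.1508, 0.0562]
eef_rot: [-3.141, 0.0, -1.298]
ft_force: [0.3, 0.5, 0.4]
opening: 0.0219
grip_force: 0.0
```

servo_tool(
  motion=[
    [0, 0, 0, 0],
    [0, 0, 0, 0],
    [0, 0, 0, 0],
    [0, 0, 0, 0],
    [0, 0, 0, 0],
    [0, 0, 0, 0],
  ],
  fingers=255,
  squeeze=25,
)

```text
clock: 14.52
tool_pos: [0.5496, -0.1509, 0.0563]
eef_rot: [-3.141, -0.0, -1.298]
ft_force: [-0.8, -0.3, 2.1]
opening: 0.0124
grip_force: 27.7
```

```bash
sed -i 's/s\["opening"\].round(4)/round(s["opening"],4)/' t.py; python3 t.py
```

```text
t 14.52 yaw -74.3 rel-bar(cw from x) 58.1 j6 -129.1 Tz 0.000 j6tq 0.003 [ 0.5496 -0.1509  0.0563] [-0.8 -0.3  2.1] 0.0124
```

servo_tool(
  motion=[
    [0, 0, 0, 0.05],
    [0, 0, 0, 0.05],
    [0, 0, 0, 0],
    [0, 0, 0, 0],
  ],
)

```text
clock: 14.85
tool_pos: [0.5497, -0.1509, 0.0562]
eef_rot: [-3.141, -0.0, -1.453]
ft_force: [-0.5, 0.2, 2.2]
opening: 0.0123
grip_force: 27.7
```

```bash
python3 t.py
```

```text
t 14.85 yaw -83.2 rel-bar(cw from x) 67.0 j6 -120.2 Tz 0.065 j6tq 0.141 [ 0.5497 -0.1509  0.0562] [-0.5  0.2  2.2] 0.0123
```

servo_tool(
  motion=[
    [0, 0, 0, 0.05],
    [0, 0, 0, 0],
    [0, 0, 0, 0],
  ],
)

```text
clock: 15.1
tool_pos: [0.5498, -0.1509, 0.0563]
eef_rot: [-3.141, 0.0, -1.53]
ft_force: [-0.9, 0.6, 2.2]
opening: 0.0124
grip_force: 27.7
```

```bash
python3 t.py
```

```text
t 15.10 yaw -87.7 rel-bar(cw from x) 71.5 j6 -115.7 Tz -0.026 j6tq 0.117 [ 0.5498 -0.1509  0.0563] [-0.9  0.6  2.2] 0.0124
```

servo_tool(
  motion=[
    [0, 0, 0, 0.05],
    [0, 0, 0, 0],
    [0, 0, 0, 0],
  ],
)

```text
clock: 15.35
tool_pos: [0.5498, -0.1509, 0.0562]
eef_rot: [-3.141, 0.0, -1.608]
ft_force: [-0.4, 0.7, 2.0]
opening: 0.0122
grip_force: 27.7
```

```bash
python3 t.py
```

```text
t 15.35 yaw -92.1 rel-bar(cw from x) 75.9 j6 -111.3 Tz -0.008 j6tq 0.114 [ 0.5498 -0.1509  0.0562] [-0.4  0.7  2. ] 0.0122
```

servo_tool(
  motion=[
    [0, 0, 0, 0.05],
    [0, 0, 0, 0],
    [0, 0, 0, 0],
  ],
)

```text
clock: 15.6
tool_pos: [0.5499, -0.1509, 0.0562]
eef_rot: [-3.141, 0.0, -1.687]
ft_force: [0.5, 0.0, 2.1]
opening: 0.0121
grip_force: 27.7
```

```bash
python3 t.py
```

```text
t 15.60 yaw -96.6 rel-bar(cw from x) 80.4 j6 -106.8 Tz -0.002 j6tq 0.117 [ 0.5499 -0.1509  0.0562] [0.5 0.  2.1] 0.0121
```

servo_tool(
  motion=[
    [0, 0, 0, 0.05],
    [0, 0, 0, 0],
    [0, 0, 0, 0],
  ],
)

```text
clock: 15.85
tool_pos: [0.5499, -0.1509, 0.0563]
eef_rot: [-3.141, 0.0, -1.765]
ft_force: [1.7, 0.6, 2.2]
opening: 0.0122
grip_force: 27.7
```

```bash
python3 t.py
```

```text
t 15.85 yaw -101.1 rel-bar(cw from x) 84.9 j6 -102.3 Tz 0.091 j6tq 0.205 [ 0.5499 -0.1509  0.0563] [1.7 0.6 2.2] 0.0122
```

servo_tool(
  motion=[
    [0, 0, 0, 0.05],
    [0, 0, 0, 0],
    [0, 0, 0, 0],
  ],
)

```text
clock: 16.1
tool_pos: [0.55, -0.1509, 0.0563]
eef_rot: [-3.141, 0.0, -1.843]
ft_force: [2.5, -0.3, 2.8]
opening: 0.0127
grip_force: 27.7
```

```bash
python3 t.py
```

```text
t 16.10 yaw -105.6 rel-bar(cw from x) 89.4 j6 -97.8 Tz 0.106 j6tq 0.229 [ 0.55   -0.1509  0.0563] [ 2.5 -0.3  2.8] 0.0127
```

servo_tool(
  motion=[
    [0, 0, 0, 0.04],
    [0, 0, 0, 0],
    [0, 0, 0, 0],
  ],
)

```text
clock: 16.35
tool_pos: [0.55, -0.1509, 0.0563]
eef_rot: [-3.141, 0.0, -1.907]
ft_force: [2.5, 0.2, 2.3]
opening: 0.0123
grip_force: 27.6
```

```bash
python3 t.py
```

```text
t 16.35 yaw -109.3 rel-bar(cw from x) 93.1 j6 -94.2 Tz 0.060 j6tq 0.153 [ 0.55   -0.1509  0.0563] [2.5 0.2 2.3] 0.0123
```

servo_tool(
  motion=[
    [0, 0, 0, 0.04],
    [0, 0, 0, 0],
    [0, 0, 0, 0],
  ],
)

```text
clock: 16.6
tool_pos: [0.55, -0.1509, 0.0563]
eef_rot: [-3.141, 0.0, -1.97]
ft_force: [3.2, 0.2, 1.6]
opening: 0.0121
grip_force: 27.6
```

```bash
python3 t.py
```

```text
t 16.60 yaw -112.9 rel-bar(cw from x) 96.7 j6 -90.6 Tz 0.006 j6tq 0.086 [ 0.55   -0.1509  0.0563] [3.2 0.2 1.6] 0.0121
```

servo_tool(
  motion=[
    [0, 0, 0, 0.04],
    [0, 0, 0, 0],
    [0, 0, 0, 0],
  ],
)

```text
clock: 16.85
tool_pos: [0.55, -0.151, 0.0563]
eef_rot: [-3.141, 0.0, -2.033]
ft_force: [3.5, -0.0, 1.6]
opening: 0.0123
grip_force: 27.6
```

```bash
python3 t.py
```

```text
t 16.85 yaw -116.5 rel-bar(cw from x) 100.3 j6 -86.9 Tz 0.051 j6tq 0.092 [ 0.55   -0.151   0.0563] [ 3.5 -0.   1.6] 0.0123
```

servo_tool(
  motion=[
    [0, 0, 0, 0.04],
    [0, 0, 0, 0],
    [0, 0, 0, 0],
  ],
)

```text
clock: 17.1
tool_pos: [0.5499, -0.151, 0.0563]
eef_rot: [-3.141, 0.0, -2.096]
ft_force: [4.4, -0.6, 1.1]
opening: 0.0121
grip_force: 27.6
```

```bash
python3 t.py
```

```text
t 17.10 yaw -120.1 rel-bar(cw from x) 103.9 j6 -83.3 Tz 0.039 j6tq 0.091 [ 0.5499 -0.151   0.0563] [ 4.4 -0.6  1.1] 0.0121
```

servo_tool(
  motion=[
    [0, 0, 0, 0.04],
    [0, 0, 0, 0],
    [0, 0, 0, 0],
  ],
)

```text
clock: 17.35
tool_pos: [0.5498, -0.151, 0.0563]
eef_rot: [-3.141, 0.0, -2.159]
ft_force: [4.3, -0.6, 2.3]
opening: 0.0118
grip_force: 27.6
```

```bash
python3 t.py
```

```text
t 17.35 yaw -123.7 rel-bar(cw from x) 107.5 j6 -79.7 Tz 0.005 j6tq 0.090 [ 0.5498 -0.151   0.0563] [ 4.3 -0.6  2.3] 0.0118
```

servo_tool(
  motion=[
    [0, 0, 0, 0.04],
    [0, 0, 0, 0],
    [0, 0, 0, 0],
  ],
)

```text
clock: 17.6
tool_pos: [0.5497, -0.151, 0.0563]
eef_rot: [-3.141, 0.0, -2.221]
ft_force: [3.4, -0.0, 2.0]
opening: 0.0125
grip_force: 27.6
```

```bash
python3 t.py
```

```text
t 17.60 yaw -127.3 rel-bar(cw from x) 111.1 j6 -76.1 Tz 0.008 j6tq 0.102 [ 0.5497 -0.151   0.0563] [ 3.4 -0.   2. ] 0.0125
```

servo_tool(
  motion=[
    [0, 0, 0, 0.04],
    [0, 0, 0, 0],
    [0, 0, 0, 0],
  ],
)

```text
clock: 17.85
tool_pos: [0.5497, -0.151, 0.0563]
eef_rot: [-3.141, 0.0, -2.284]
ft_force: [4.4, -0.9, 2.8]
opening: 0.0124
grip_force: 27.7
```

```bash
python3 t.py
```

```text
t 17.85 yaw -130.9 rel-bar(cw from x) 114.7 j6 -72.6 Tz 0.016 j6tq 0.174 [ 0.5497 -0.151   0.0563] [ 4.4 -0.9  2.8] 0.0124
```

servo_tool(
  motion=[
    [0, 0, 0, 0.04],
    [0, 0, 0, 0],
    [0, 0, 0, 0],
  ],
)

```text
clock: 18.1
tool_pos: [0.5497, -0.151, 0.0563]
eef_rot: [-3.141, -0.0, -2.347]
ft_force: [4.0, -1.7, 3.7]
opening: 0.0127
grip_force: 27.7
```

```bash
python3 t.py
```

```text
t 18.10 yaw -134.5 rel-bar(cw from x) 118.3 j6 -68.9 Tz 0.112 j6tq 0.209 [ 0.5497 -0.151   0.0563] [ 4.  -1.7  3.7] 0.0127
```

servo_tool(
  motion=[
    [0, 0, 0, 0.037],
    [0, 0, 0, 0.037],
    [0, 0, 0, 0.037],
    [0, 0, 0, 0.037],
    [0, 0, 0, 0.037],
    [0, 0, 0, 0.037],
    [0, 0, 0, 0.037],
    [0, 0, 0, 0.037],
    [0, 0, 0, 0.037],
    [0, 0, 0, 0],
    [0, 0, 0, 0],
  ],
)

```text
clock: 19.02
tool_pos: [0.5499, -0.1513, 0.0563]
eef_rot: [-3.141, 0.0, -2.87]
ft_force: [3.2, -2.9, 2.1]
opening: 0.0127
grip_force: 27.6
```

```bash
python3 t.py
```

```text
t 19.02 yaw -164.4 rel-bar(cw from x) 148.2 j6 -39.0 Tz 0.128 j6tq 0.178 [ 0.5499 -0.1513  0.0563] [ 3.2 -2.9  2.1] 0.0127
```

servo_tool(
  motion=[
    [0, 0, 0, 0.037],
    [0, 0, 0, 0.037],
    [0, 0, 0, 0.037],
    [0, 0, 0, 0.037],
    [0, 0, 0, 0.037],
    [0, 0, 0, 0.037],
    [0, 0, 0, 0.037],
    [0, 0, 0, 0.037],
    [0, 0, 0, 0.037],
    [0, 0, 0, 0],
    [0, 0, 0, 0],
  ],
)

```text
clock: 19.93
tool_pos: [0.5498, -0.1515, 0.0562]
eef_rot: [-3.141, 0.001, 2.89]
ft_force: [3.7, -3.1, 1.9]
opening: 0.0123
grip_force: 27.6
```

```bash
python3 t.py; python3 - <<'E'
from h import *
c=cam("side");a=cam("top")
A=cv2.resize(a["image"][:,:,::-1][130:218,336:406],None,fx=5,fy=5,interpolation=cv2.INTER_CUBIC)
B=cv2.resize(c["image"][:,:,::-1][195:283,324:414],None,fx=5,fy=5,interpolation=cv2.INTER_CUBIC)
cv2.imwrite("pics/e7.png",cv2.convertScaleAbs(np.hstack([A,B]),alpha=1.7))
E
```

```text
t 19.93 yaw 165.6 rel-bar(cw from x) -181.8 j6 -9.0 Tz 0.090 j6tq 0.181 [ 0.5498 -0.1515  0.0562] [ 3.7 -3.1  1.9] 0.0123
```

View pics/e7.png

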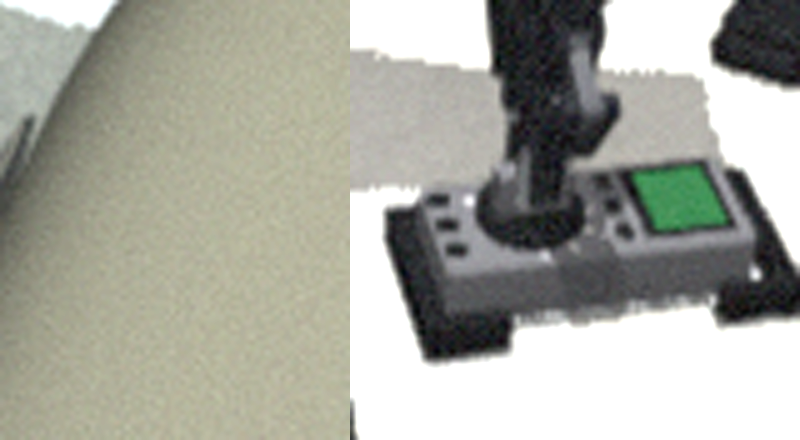

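The meter is still seated and the clicks are periodic, at 30° apart; the pointer is now being driven off mark 4. I'll take the last two clicks in small steps.

servo_tool(
  motion=[
    [0, 0, 0, 0.037],
    [0, 0, 0, 0.037],
    [0, 0, 0, 0.037],
    [0, 0, 0, 0.037],
    [0, 0, 0, 0.037],
    [0, 0, 0, 0],
    [0, 0, 0, 0],
  ],
)

```text
clock: 20.62
tool_pos: [0.5496, -0.1515, 0.0563]
eef_rot: [-3.141, 0.001, 2.599]
ft_force: [3.2, -4.0, 2.1]
opening: 0.0122
grip_force: 27.6
```

```bash
python3 t.py
```

```text
t 20.62 yaw 148.9 rel-bar(cw from x) -165.1 j6 7.6 Tz -0.030 j6tq 0.066 [ 0.5496 -0.1515  0.0563] [ 3.2 -4.   2.1] 0.0122
```

servo_tool(
  motion=[
    [0, 0, 0, 0.037],
    [0, 0, 0, 0.037],
    [0, 0, 0, 0.037],
    [0, 0, 0, 0.02],
    [0, 0, 0, 0],
    [0, 0, 0, 0],
  ],
)

```text
clock: 21.12
tool_pos: [0.5495, -0.1516, 0.0562]
eef_rot: [-3.141, 0.001, 2.394]
ft_force: [3.2, -4.0, 2.1]
opening: 0.0123
grip_force: 27.7
```

```bash
python3 t.py
```

```text
t 21.12 yaw 137.1 rel-bar(cw from x) -153.3 j6 19.4 Tz 0.107 j6tq 0.147 [ 0.5495 -0.1516  0.0562] [ 3.2 -4.   2.1] 0.0123
```

servo_tool(
  motion=[
    [0, 0, 0, 0.03],
    [0, 0, 0, 0],
    [0, 0, 0, 0],
  ],
)

```text
clock: 21.37
tool_pos: [0.5495, -0.1516, 0.0562]
eef_rot: [-3.14, 0.001, 2.347]
ft_force: [3.1, -3.9, 2.3]
opening: 0.0121
grip_force: 27.7
```

```bash
python3 t.py
```

```text
t 21.37 yaw 134.4 rel-bar(cw from x) -150.6 j6 22.1 Tz 0.084 j6tq 0.160 [ 0.5495 -0.1516  0.0562] [ 3.1 -3.9  2.3] 0.0121
```

servo_tool(
  motion=[
    [0, 0, 0, 0.03],
    [0, 0, 0, 0],
    [0, 0, 0, 0],
  ],
)

```text
clock: 21.62
tool_pos: [0.5495, -0.1516, 0.0562]
eef_rot: [-3.14, 0.001, 2.299]
ft_force: [3.5, -5.2, 1.7]
opening: 0.0119
grip_force: 27.7
```

```bash
python3 t.py
```

```text
t 21.62 yaw 131.7 rel-bar(cw from x) -147.9 j6 24.8 Tz 0.033 j6tq 0.123 [ 0.5495 -0.1516  0.0562] [ 3.5 -5.2  1.7] 0.0119
```

servo_tool(
  motion=[
    [0, 0, 0, 0.03],
    [0, 0, 0, 0],
    [0, 0, 0, 0],
  ],
)

```text
clock: 21.87
tool_pos: [0.5494, -0.1516, 0.0562]
eef_rot: [-3.14, 0.001, 2.252]
ft_force: [3.5, -3.8, 3.4]
opening: 0.0121
grip_force: 27.7
```

```bash
python3 t.py
```

```text
t 21.87 yaw 129.0 rel-bar(cw from x) -145.2 j6 27.5 Tz 0.056 j6tq 0.042 [ 0.5494 -0.1516  0.0562] [ 3.5 -3.8  3.4] 0.0121
```

servo_tool(
  motion=[
    [0, 0, 0, 0.03],
    [0, 0, 0, 0],
    [0, 0, 0, 0],
  ],
)

```text
clock: 22.12
tool_pos: [0.5494, -0.1517, 0.0563]
eef_rot: [-3.14, 0.001, 2.205]
ft_force: [3.3, -3.7, 2.0]
opening: 0.0123
grip_force: 27.7
```

```bash
python3 t.py
```

```text
t 22.12 yaw 126.3 rel-bar(cw from x) -142.5 j6 30.2 Tz -0.013 j6tq 0.051 [ 0.5494 -0.1517  0.0563] [ 3.3 -3.7  2. ] 0.0123
```

servo_tool(
  motion=[
    [0, 0, 0, 0.03],
    [0, 0, 0, 0],
    [0, 0, 0, 0],
  ],
)

```text
clock: 22.37
tool_pos: [0.5494, -0.1517, 0.0563]
eef_rot: [-3.14, 0.001, 2.158]
ft_force: [2.7, -4.2, 1.5]
opening: 0.0124
grip_force: 27.7
```

```bash
python3 t.py
```

```text
t 22.37 yaw 123.6 rel-bar(cw from x) -139.8 j6 32.9 Tz -0.034 j6tq 0.045 [ 0.5494 -0.1517  0.0563] [ 2.7 -4.2  1.5] 0.0124
```

Fifth click taken, and the torque is back to its free level. Release, back off and check.

servo_tool(
  motion=[
    [0, 0, 0, 0],
    [0, 0, 0, 0],
    [0, 0, 0, 0],
    [0, 0, 0, 0],
    [0, 0, 0, 0],
    [0, 0, 0, 0],
    [0, 0, -0.02, 0],
    [0, 0, -0.03, 0],
    [0, 0, -0.04, 0],
    [0, 0, -0.03, 0],
    [0.03, 0, -0.01, 0],
    [0.045, 0, 0, 0],
    [0.045, 0, 0, 0],
    [0.045, 0, 0, 0],
    [0.045, 0, 0, 0],
    [0.045, 0, 0, 0],
    [0.03, 0, 0, 0],
    [0, 0, 0, 0],
  ],
  fingers=0,
)

```text
clock: 23.87
tool_pos: [0.4281, 0.0304, 0.1535]
eef_rot: [-3.14, -0.003, 2.159]
ft_force: [-0.7, -0.7, -0.3]
opening: 0.0849
grip_force: 0.0
```

```bash
python3 - <<'E'
from h import *
c=cam("side");a=cam("top")
A=cv2.resize(a["image"][:,:,::-1][130:218,336:406],None,fx=6,fy=6,interpolation=cv2.INTER_CUBIC)
B=cv2.resize(c["image"][:,:,::-1][195:283,324:416],None,fx=4,fy=6,interpolation=cv2.INTER_CUBIC)
cv2.imwrite("pics/f8.png",cv2.convertScaleAbs(np.hstack([A,B]),alpha=1.7))
D=np.array([.5485,-.152])
for k in range(9):
    t=np.radians(150-30*k-16.2); q=proj(a,[D[0]+.025*np.cos(t),D[1]+.025*np.sin(t),.048])[0]
    print(k,((q-[336,130]+.4)*6).round(),a["image"][int(q[1]+.5)-1:int(q[1]+.5)+2,int(q[0]+.5)-1:int(q[0]+.5)+2].max(-1).max())
E
```

```text
0 [164. 360.] 110
1 [147. 334.] 68
2 [145. 303.] 52
3 [159. 276.] 79
4 [186. 260.] 80
5 [217. 259.] 90
6 [245. 273.] 111
7 [263. 299.] 119
8 [265. 330.] 119
```

View pics/f8.png

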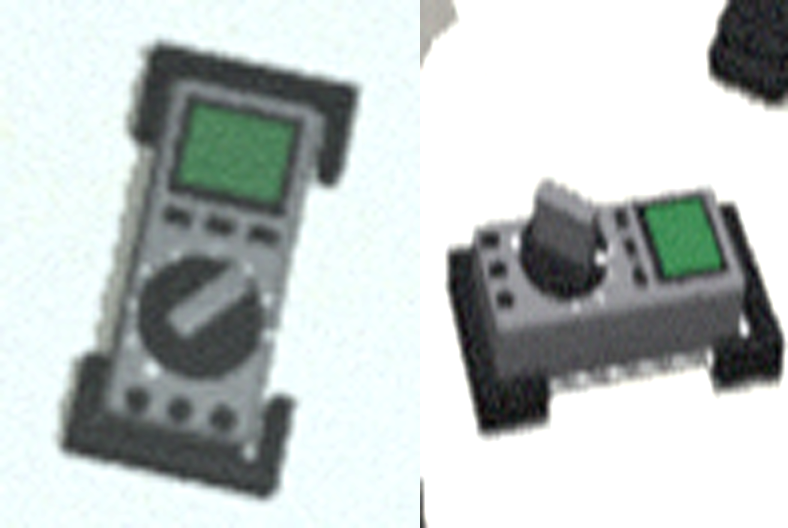

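The meter is still seated. There are white spots near (250,266) in the top view and (600,258) in the side view. I'll check them against the predicted tips.

```bash
python3 - <<'E'
from h import *
b=cam("side");a=cam("top")
D=np.array([.5485,-.152])
for k in range(9):
    t=np.radians(150-30*k-16.2); o=[]
    for r,z in((.025,.048),(.0225,.048),(.020,.048),(.029,.042)):
        P=[D[0]+r*np.cos(t),D[1]+r*np.sin(t),z]
        for c in(a,b):
            q=proj(c,P)[0]; g=c["image"].mean(-1).astype(np.float32)
            o.append(int(cv2.getRectSubPix(g,(1,1),tuple(map(float,q)))[0,0]))
            if z==.048 and r==.025 and c is b: s=((q-[324,195]+.4)*[4,6]+[420,0]).round()
    print(k,"top/side r25,r22,r20, mark29:",o,s)
E
```

```text
0 top/side r25,r22,r20, mark29: [40, 51, 35, 26, 37, 27, 117, 137] [522. 233.]
1 top/side r25,r22,r20, mark29: [36, 68, 39, 50, 34, 50, 97, 60] [534. 216.]
2 top/side r25,r22,r20, mark29: [39, 62, 38, 55, 36, 50, 93, 51] [553. 207.]
3 top/side r25,r22,r20, mark29: [41, 87, 36, 79, 35, 63, 79, 76] [575. 209.]
4 top/side r25,r22,r20, mark29: [46, 51, 37, 58, 37, 57, 82, 38] [594. 221.]
5 top/side r25,r22,r20, mark29: [65, 64, 44, 25, 39, 28, 88, 111] [605. 240.]
6 top/side r25,r22,r20, mark29: [90, 105, 85, 126, 83, 113, 97, 102] [606. 261.]
7 top/side r25,r22,r20, mark29: [94, 22, 58, 22, 38, 19, 104, 114] [595. 279.]
8 top/side r25,r22,r20, mark29: [92, 23, 57, 21, 38, 27, 116, 108] [576. 289.]
```

In the side view, the disc is bright along the pointer line only at mark 6 (105–126). Marks 5 and 7 are dark on that line, so the pointer is at mark 6.

```bash
python3 -c "
from rig import bot
print(bot.job_done())"
```

```text
the job is handed in; nothing more can be done
None
```

The meter lies face up and fully down in the small black holder, and its dial was turned clockwise five clicks from mark 1 to rest at mark 6; the job is handed in (about 24 s on the clock), though no verdict came back.

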